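# Hold a spring clip gaping around the edge of the assembly card

### The job

Pick up the blue spring clip by its handles, squeeze it wide open and hold it gaping, well over the side edge of the upright assembly card that sticks out past its wooden block, in the upper half of that edge, so that I can slip the next sheet in under the jaws. Neither jaw may rest on the card, and the card is to be treated gently: no knock, pinch or shove to it or its block, and leave everything else where it is. Finish while still holding the clip squeezed open there; do not let it close or put it down.

Things in the scene. Friction and masses are not known exactly. Their poses are not given: they have to be found in the camera images.
- clip: Blue plastic spring clip, two levers on a steel pivot; squeezing the black handles opens the orange jaws. 65 g, lies on its side, pivot axis upright, 24 mm tall. Origin: pivot axis, underside; z up. Shut: x runs along its middle to the jaw tips (48 mm ahead of the pivot); handle ends 46 mm behind it, 55 mm apart over their outer faces. The frame belongs to the +y lever and turns with it.
- clip_jaw (a joint): Angle between the clip's levers, rad: 0 shut, 0.64 handles squeezed to the stop; sprung shut (at the handle ends 4 N starts it, 8 N opens it fully). At 0.64 each lever has turned 0.32: handles parallel, 24 mm over their outer faces, ending 52 mm behind the pivot; jaw tips 45 mm ahead of the pivot, 30 mm apart, the gap narrowing to about 20 mm behind the pads and 18 mm by the pivot pin (11 mm thick).
- clip_tip_a (a point): Inner corner of the orange jaw tip of the clip's +y lever, 12 mm above its underside.
- clip_grip (a point): Midway between the shut clip's black handles, 38 mm behind the pivot (8 mm short of the handle ends) and 12 mm above the underside: a good place to squeeze, across the handles (their black flat ends are 22 mm long).
- clip_tip_b (a point): Inner corner of the orange jaw tip of the clip's -y lever, 12 mm above its underside.
- card_stand: Assembly card in its stand, loose, 0.5 kg in all: a stiff white A5 card with a line drawing, 3 mm thick, stands upright in the slot of a beech block (64 x 150 x 34 mm tall). Origin under the block's centre; z up. The card lies in the plane x = 0 from y = -135 to +75 mm, top at z = 160 mm: at -y it sticks out 60 mm past the block, at +y it ends with it.
- card_edge (a point): Point on the card's overhanging upright side edge (the -y end), 115 mm above the floor and 45 mm below the top corner; axes as card_stand, so +y runs from the edge into the card and x is across its thickness.
- foot: White plastic furniture foot, a tapered round block 50 mm across and 46 mm tall; origin under its centre. Bystander.
- knob: Wooden furniture knob, 38 mm across and 32 mm tall, standing on its stem; origin under its centre. Bystander.
- mallet: Mallet lying down: stainless steel head 42 mm thick and 80 mm long across a beech shaft, 315 mm long in all; shaft along x, head at +x; origin on the floor under the shaft. Bystander.
- glue: White glue bottle with orange cap, 58 mm across and 165 mm tall; origin under its centre. Bystander.
- dowel_box: Small cardboard box 75 x 110 x 45 mm; origin under its centre. Bystander.
- tray: Three-tier stacking plastic tray of hardware, fixed, 170 x 250 x 204 mm tall; origin under its centre. Bystander.
There are look-alikes about, which are no part of the job. What is meant by the clip is not red, and is the smaller of those in its own colour.

How it is judged:
By the outcome, as a careful person would: the job done as asked, in the order asked, and still so for the second after the job is handed in, while the arm keeps its last pose, push and grip.
It also fails if it takes over 35 s, if anything falls off the work surface, if the arm or the gripper's body presses on something with over 40 N, if the wrist force passes 120 N, or if a joint passes its speed limit or range.

### The arm

A 6-joint arm with a two-finger parallel gripper is mounted at the origin on the work surface. World frame = base frame: x ahead of the robot, y to its left, z up, the work surface at z = 0. Lengths are in m, angles in rad, forces in N, time in s.
With the tool pointing down it reaches from about 0.25 to 0.725 m from the base axis. Payload 4 kg.
Tool frame: the origin (TCP) lies between the finger pads; the fingertips stand 8 mm ahead of it and the grasp point (between the pads) lies 11 mm behind it; z points along the fingers, y is the line along which they close (so a half turn about z gives the same grasp; the last joint's range is limited). The gripper opens to 85 mm and grips with 20 to 120 N. Pads are 22 mm wide; open, the fingers measure 114 mm over their backs; the gripper's body (76 mm by 85 mm) begins 54 mm behind the grasp point. The pads swing forward as they close: fully open they stand 13 mm farther back than shut.
Start: joints at [1.11, 0.241, 0.005, 1.335, 0, 1.571], TCP at [0.222, 0.448, 0.239] pointing down, gripper open.
Joint ranges: [-2.72, 2.72], [-1.05, 1.87], [-1.09, 1.28], [-1.99, 2.15], [-1.42, 1.44], [-3.14, 3.14]. Speed limits (rad/s): [2.79, 2.79, 3.14, 3.14, 3.14, 3.14].

### API

Orientations are given as a unit quaternion [x, y, z, w].
In Python, from workcell import status, viewer, bot gives the robot as it stands.
- The arm moves only by the tool servo_tool, never from a script. Its argument "commands" is a list of rows, each a list of 5 numbers: the finger opening in mm, from 0 to 85.4, then the shift along the tool's x, y, z in mm, then the turn about the tool's z in rad. A call has 1 to 20 rows; each row shifts and turns the commanded pose from where the row before left it, along the tool's axes as they then stand; what a row does not reach is not made up. A row lasts 1/8 s, in which the tool goes at most 62.5 mm and 10.7 degrees, less where a joint would pass 70% of its speed; a pose out of reach is approached as far as the arm can. A call is refused whole if a number of a shift passes 62.5 or a number of a turn 0.188, either way. A call with a gripper value outside its range is refused whole. The fingers move at their own pace and stop on an object; the grip force is fixed at half the most. Time passes only in rows, so rows that do not move let the fingers close. It gives the time, the measured TCP pose, the force, the opening and the grip force at its end, in the units of the state.
- status.get_obs(): the state, without advancing time (a new reading comes with each control period).
- viewer.camera(name): name is "side" or "top"; returns (picture, depth): 420x560x3 uint8, red, green, blue; 420x560 float32, m along the optical axis (not along the pixel's ray), 0 where there is no reading.
- viewer.get_calibration(name): a dict with "camera_matrix" (3x3 intrinsics, pixels), "distortion" ([k1, k2, p1, p2, k3] as OpenCV has them; the pictures are not rectified), "R" (3x3) and "t" (3): a world point X has camera coordinates R X + t. Camera axes: x right, y down, z forward; pixel columns grow to the right and rows downward; lengths in m; the calibration is good to about 2 mm. A picture is of the moment at which its call begins. get_calibration takes no time and is no camera call.
- bot.job_done(): hands the job in; it is judged then, once.
Trained networks look in the newest picture that a camera, given by its name, has taken for a name from the list of things; names that differ only in an ending like _2 or _b are one class to them, and where a whole thing is asked for, a point or a joint stands for the part that bears it (a point fixed in the world has none). Each returns a list of dicts, best first, with "p" (0 to 1); they miss things now and then, are a little off and sometimes report something else, mostly with a low value. They report only what shows in the picture. A call takes as long as a camera call. They do not tell look-alikes from the thing itself.
- viewer.masks_of(camera, label): "mask" (420x560 bool, what is visible of it) and "pixel" ([row, column] in pixels, amid what is visible of it).
- viewer.spot_point(camera, label): "pixel" ([row, column] in pixels: a listed point, or the origin of a listed thing).
The state is a dict: "clock": time; "joint_pos": joint angles; "joint_vel": joint speeds; "tau": joint torques, N m; "eef_pos": TCP position; "tool_rot": TCP orientation; "ft_force": force on the tool from outside, world axes, zero at the start; "ft_torque": the same for the moment, N m; "grip_width": finger opening in m; "grasp_force": force on a finger pad.
Only numpy, scipy, OpenCV 4.12 (cv2) and the standard library are available. Lean on these libraries where they do the work, as an engineer would, in place of code of your own. Each camera call takes 0.05 s, during which the arm holds its last target. There are 200 camera calls.

## Working session

There is one attempt and no reset: what is moved stays moved. The work goes in short steps, Python scripts to look and compute and a tool call to move; the robot and the scene stay as the last step left them, time stands still between calls to the robot, and variables do not carry over. Pictures are saved under pics/ and viewed, at most 10 in all, crops included, and the job is handed in when it is done.

Besides the shell and the picture viewer there is one more tool, called after "Emit:" by a JSON object that holds its "api" and its "payload". servo_tool: Moves the arm, as the interface text tells. Its arguments: {"type":"object","properties":{"commands":{"type":"array"}},"required":["commands"]}

```bash
mkdir -p pics; cat > h.py <<'E'
import numpy as np, cv2
from workcell import status, viewer, bot
def save(n,img): cv2.imwrite('pics/'+n+'.png',cv2.cvtColor(img,cv2.COLOR_RGB2BGR))
def ray(cam,px):
    c=viewer.get_calibration(cam);K=np.array(c['camera_matrix']);R=np.array(c['R']);t=np.array(c['t'])
    u=cv2.undistortPoints(np.array([[[px[1],px[0]]]],float),K,np.array(c['distortion']))[0,0]
    return -R.T@t, R.T@np.array([u[0],u[1],1.])
def at_z(cam,px,z):
    o,d=ray(cam,px); return o+d*(z-o[2])/d[2]
def at_depth(cam,px,dep):
    o,d=ray(cam,px); return o+d*dep
def proj(cam,X):
    c=viewer.get_calibration(cam);R=np.array(c['R'])
    p,_=cv2.projectPoints(np.array(X,float).reshape(-1,3),cv2.Rodrigues(R)[0],np.array(c['t'],float),np.array(c['camera_matrix']),np.array(c['distortion']))
    return p[:,0,::-1]
def cloud(cam,mask,dep):
    return np.array([at_depth(cam,(r,c),dep[r,c]) for r,c in zip(*np.where(mask&(dep>0)))])
E
python3 - <<'E'
from h import *
np.set_printoptions(precision=3,suppress=True)
for cam in ('top','side'):
    im,d=viewer.camera(cam); save(cam+'0',im)
    o,_=ray(cam,(210,280));print(cam,o)
    for l in ('clip','card_stand'):
        for r in viewer.masks_of(cam,l):
            m=r['mask']; print(l,round(r['p'],2),np.round(r['pixel']),m.sum(),np.median(im[m],0),at_z(cam,r['pixel'],.024))
    for l in ('clip','clip_grip','clip_tip_a','card_edge','card_stand'):
        print(l,[(round(r['p'],2),np.round(r['pixel'],1)) for r in viewer.spot_point(cam,l)])
E
```

```text
top [0.262 0.08  1.318]
clip 0.62 [290. 383.] 217 [94. 36. 34.] [ 0.328 -0.254  0.024]
clip 0.58 [290. 431.] 536 [29. 48. 73.] [ 0.33  -0.4    0.024]
clip 0.53 [250. 393.] 92 [34.5 57.  88.5] [ 0.448 -0.285  0.024]
clip 0.47 [254. 387.] 170 [37.5 55.5 81. ] [ 0.435 -0.267  0.024]
card_stand 0.64 [194. 231.] 1525 [74. 72. 66.] [0.597 0.214 0.024]
clip [(0.78, array([253.5, 392.7])), (0.78, array([294.8, 381.5])), (0.63, array([288.5, 430.1]))]
clip_grip [(0.79, array([255.5, 402.9])), (0.58, array([274.8, 440.1])), (0.53, array([302.4, 380.3]))]
clip_tip_a [(0.88, array([310.7, 421.5])), (0.78, array([273.6, 379.5])), (0.74, array([250.6, 379. ])), (0.66, array([253.4, 377.5])), (0.65, array([278.3, 381. ])), (0.59, array([313.4, 420.7]))]
card_edge [(0.56, array([195.2, 273.3]))]
card_stand [(0.68, array([197.6, 231.3]))]
side [ 0.173 -0.749  0.691]
clip 0.81 [360. 248.] 820 [80. 35. 32.] [ 0.313 -0.263  0.024]
clip 0.78 [412. 288.] 802 [32. 42. 73.] [ 0.341 -0.392  0.024]
clip 0.64 [349. 310.] 445 [42. 56. 72.] [ 0.44  -0.291  0.024]
card_stand 0.92 [204. 276.] 1456 [90. 88. 80.] [0.605 0.264 0.024]
clip [(0.94, array([355.2, 308.4])), (0.92, array([362.2, 246.6]))]
clip_grip [(0.86, array([367.2, 313.3])), (0.76, array([366.8, 230.6]))]
clip_tip_a [(0.76, array([331.3, 302.3])), (0.66, array([331.6, 297. ])), (0.64, array([354.8, 266.9])), (0.6, array([364.8, 452.5])), (0.58, array([351.9, 271. ]))]
card_edge [(0.84, array([211. , 293.6]))]
card_stand [(0.64, array([218.5, 273.4]))]
```

View pics/top0.png

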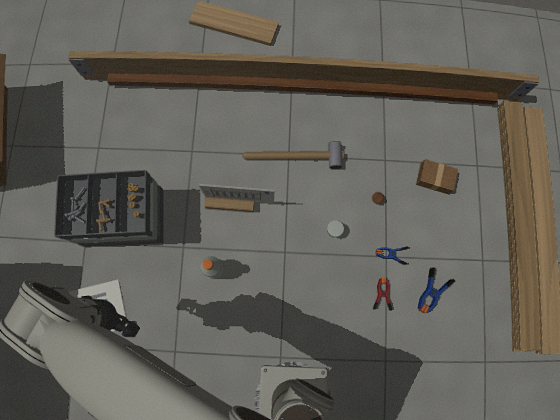

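View pics/side0.png

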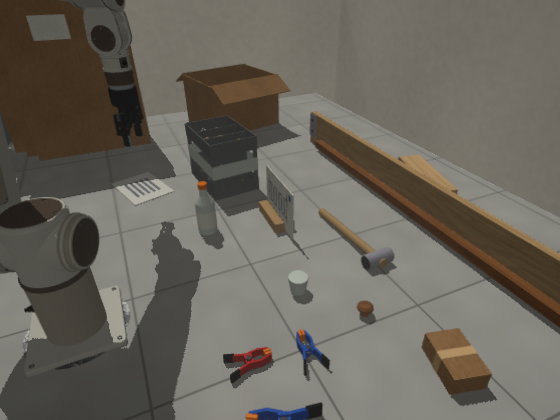

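The clip candidates in the top view are red at (290,383), large blue at (290,431) and small blue at (253,393). I choose the small blue one. Its jaws point left (+y) and its handles point right. The card edge is near (195,273).

```bash
python3 - <<'E'
from h import *
np.set_printoptions(precision=4,suppress=True)
it,dt=viewer.camera('top'); is_,ds=viewer.camera('side')
a=cv2.resize(it[225:325,350:470],None,fx=6,fy=6,interpolation=cv2.INTER_CUBIC)[:300]
b=cv2.resize(is_[320:380,280:400],None,fx=6,fy=6,interpolation=cv2.INTER_CUBIC)[:300]
save('crop1',np.vstack([a,b]))
for cam in('top','side'):
  for l,z in(('clip',0),('clip_grip',.012),('clip_tip_a',.012),('clip_tip_b',.012),('card_edge',.115),('card_stand',0),('foot',0),('knob',0),('glue',0)):
    for r in viewer.spot_point(cam,l): print(cam,l,round(r['p'],2),np.array(r['pixel']),at_z(cam,r['pixel'],z)[:2])
# card: points in depth cloud around
for cam,im,d in(('top',it,dt),('side',is_,ds)):
  for r in viewer.masks_of(cam,'card_stand')[:1]:
    P=cloud(cam,r['mask'],d); Q=P[(P[:,2]>.06)&(P[:,2]<.17)]
    print(cam,len(P),len(Q),P.min(0),P.max(0)); 
    for lo in np.arange(.02,.3,.02):
      s=Q[(Q[:,1]>lo)&(Q[:,1]<lo+.02)]
      if len(s): print(round(lo,2),len(s),np.median(s,0))
    np.save(cam+'card.npy',P)
E
```

```text
top clip 0.89 [291.1 427.7] [ 0.3287 -0.3986]
top clip 0.66 [254. 391.] [ 0.4379 -0.2847]
top clip 0.51 [290.8 381. ] [ 0.325  -0.2537]
top clip_grip 0.7 [254.8 402.3] [ 0.4352 -0.3164]
top clip_grip 0.7 [303.  382.3] [ 0.2886 -0.2547]
top clip_grip 0.59 [275.5 439.4] [ 0.3762 -0.4319]
top clip_tip_a 0.92 [311.9 422. ] [ 0.2657 -0.3759]
top clip_tip_a 0.85 [310.6 420.5] [ 0.2695 -0.3713]
top clip_tip_a 0.74 [278.7 382.6] [ 0.3607 -0.2554]
top clip_tip_a 0.51 [250.4 375. ] [ 0.4453 -0.232 ]
top clip_tip_a 0.51 [250.4 378.7] [ 0.4457 -0.2434]
top clip_tip_a 0.5 [278.6 381.1] [ 0.3608 -0.2508]
top clip_tip_b 0.92 [311.9 422. ] [ 0.2657 -0.3759]
top clip_tip_b 0.85 [310.6 420.5] [ 0.2695 -0.3713]
top clip_tip_b 0.74 [278.7 382.6] [ 0.3607 -0.2554]
top clip_tip_b 0.51 [250.4 375. ] [ 0.4453 -0.232 ]
top clip_tip_b 0.51 [250.4 378.7] [ 0.4457 -0.2434]
top clip_tip_b 0.5 [278.6 381.1] [ 0.3608 -0.2508]
top card_edge 0.66 [198.4 274.9] [0.5668 0.0783]
top card_edge 0.27 [247.3 377.8] [ 0.4399 -0.2153]
top card_stand 0.89 [196.4 229.8] [0.5958 0.2187]
top card_stand 0.28 [175.9 436.8] [ 0.695
[... 1273 characters left out ...]
0.5769 0.1302 0.12  ]
0.14 66 [0.5775 0.1502 0.1184]
0.16 69 [0.5783 0.1703 0.1206]
0.18 65 [0.5792 0.1898 0.1165]
0.2 69 [0.5799 0.21   0.1216]
0.22 68 [0.5804 0.2303 0.1202]
0.24 71 [0.5812 0.25   0.1162]
0.26 72 [0.582  0.2702 0.1203]
0.28 40 [0.5828 0.2863 0.1167]
side 1462 768 [ 0.5479  0.0797 -0.0024] [0.6736 0.4372 0.1621]
0.06 2 [0.5761 0.0798 0.0995]
0.08 91 [0.5772 0.0889 0.1112]
0.1 91 [0.5781 0.1101 0.113 ]
0.12 83 [0.5786 0.1317 0.1129]
0.14 68 [0.5794 0.1489 0.1105]
0.16 79 [0.5802 0.1692 0.115 ]
0.18 73 [0.581  0.1912 0.112 ]
0.2 65 [0.5815 0.2107 0.1105]
0.22 67 [0.5822 0.2289 0.1088]
0.24 62 [0.583  0.2507 0.1124]
0.26 61 [0.5836 0.2709 0.1121]
0.28 26 [0.5846 0.2857 0.1018]
```

View pics/crop1.png

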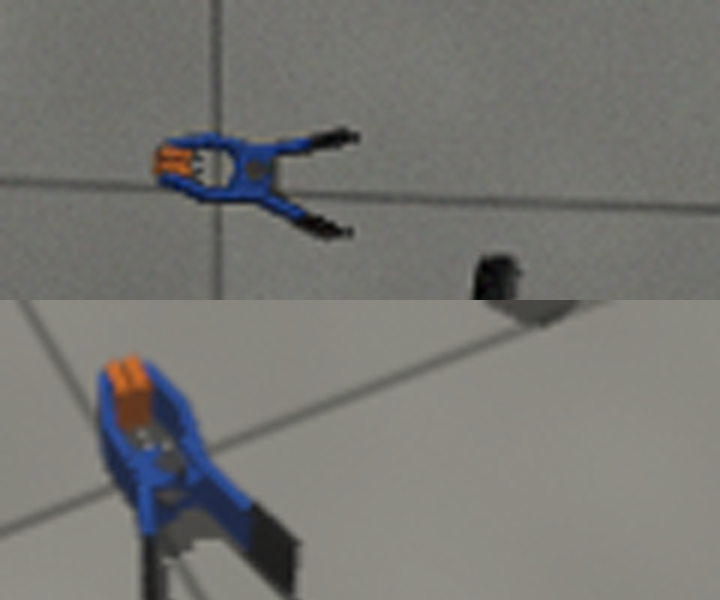

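The crop shows an all-blue small clip with orange tips (top row 251, col 375), pivot (253,393) and handle ends (248,409) and (264,408). It is the right one.

```bash
cat > goto.py <<'E'
import sys; from h import *
from scipy.spatial.transform import Rotation as Ro
np.set_printoptions(precision=4,suppress=True)
def rel(goal,yaw):  # yaw: wanted world heading of tool y (mod pi)
    s=status.get_obs(); R=Ro.from_quat(s['tool_rot']); M=R.as_matrix()
    cur=np.arctan2(M[1,1],M[0,1]); dw=(yaw-cur+np.pi/2)%np.pi-np.pi/2
    print('t',round(s['clock'],2),'pos',s['eef_pos'],'tooly',M[:,1],'toolz',M[:,2],'q6',s['joint_pos'][5],'w',s['grip_width'])
    print('shift(tool,mm)',1e3*M.T@(np.array(goal)-s['eef_pos']),'turn about tool z',dw*np.sign(M[2,2]))
if __name__=='__main__': rel([float(x) for x in sys.argv[1:4]],float(sys.argv[4]))
E
python3 goto.py .435 -.320 .20 -0.09
python3 - <<'E'
from h import *
for p in((247.7,409.5),(263.8,408.3),(251.5,375.5),(253.3,393)): print(at_z('top',p,.024))
E
```

```text
t 1.9 pos [0.2223 0.4478 0.2393] tooly [ 0.4447  0.8957 -0.    ] toolz [-0. -0. -1.] q6 1.5707903514412809 w 0.08488857875493905
shift(tool,mm) [-531.9192 -593.1882   39.3024] turn about tool z 1.1999918592880041
[ 0.45606955 -0.33538071  0.024     ]
[ 0.40711069 -0.3309977   0.024     ]
[ 0.44032691 -0.23068114  0.024     ]
[ 0.43703037 -0.28419633  0.024     ]
```

Emit:
{"api": "servo_tool", "payload": {"commands": [[85,-31,-35,2],[85,-31,-35,2],[85,-31,-35,2],[85,-31,-35,2],[85,-31,-35,2],[85,-31,-35,2],[85,-31,-35,2],[85,-31,-35,2],[85,-31,-35,2],[85,-31,-35,2],[85,-31,-35,2],[85,-31,-35,2],[85,-31,-35,2],[85,-31,-35,2],[85,-31,-35,2],[85,-31,-35,2],[85,-36,-33,7]]}}

```text
invalid input at $.commands[0]: expected 5 numbers
```

Emit:
{"api": "servo_tool", "payload": {"commands": [[85,0,0,0,0.15],[85,0,0,0,0.15],[85,0,0,0,0.15],[85,0,0,0,0.15],[85,0,0,0,0.15],[85,0,0,0,0.15],[85,0,0,0,0.15],[85,0,0,0,0.15]]}}

```text
clock: 2.9
eef_pos: [0.2223, 0.4478, 0.2393]
tool_rot: [0.74, 0.673, -0.0, -0.0]
ft_force: [0.5, 0.4, -0.1]
grip_width: 0.0847
grasp_force: 0.0
```

```bash
python3 goto.py .434 -.320 .011 -0.087
```

```text
t 2.9 pos [0.2223 0.4478 0.2393] tooly [ 0.9955 -0.0948 -0.    ] toolz [-0.  0. -1.] q6 2.7757212168739094 w 0.08473458843206583
shift(tool,mm) [-744.3108  283.5199  228.2845] turn about tool z -0.007964642948158573
```

Emit:
{"api": "servo_tool", "payload": {"commands": [[85,-20,8,0,0],[85,-45,17,2,0],[85,-45,17,2,0],[85,-45,17,2,0],[85,-45,17,2,0],[85,-45,17,2,0],[85,-45,17,2,0],[85,-45,17,2,0],[85,-45,17,2,0],[85,-45,17,2,0],[85,-45,17,2,0],[85,-45,17,2,0],[85,-45,17,2,0],[85,-45,17,2,0],[85,-45,17,2,0],[85,-45,17,2,0],[85,-30,13,4,0],[85,-19,7,4,0],[85,0,0,0,0]]}}

```text
clock: 5.28
eef_pos: [0.4371, -0.3191, 0.2005]
tool_rot: [0.739, 0.674, -0.0, -0.001]
ft_force: [0.4, 0.3, -0.6]
grip_width: 0.085
grasp_force: 0.0
```

```bash
python3 goto.py .434 -.320 .011 -0.087
python3 - <<'E'
from h import *
for c in('top','side'):
  im,d=viewer.camera(c)
  for l in ('clip_grip','clip'):
    print(c,l,[(round(r['p'],2),at_z(c,r['pixel'],.012 if l!='clip' else 0)[:2]) for r in viewer.spot_point(c,l)])
im2=viewer.camera('side')[0]; save('side1',im2)
E
```

```text
t 5.28 pos [ 0.4371 -0.3191  0.2005] tooly [ 0.9958 -0.0911 -0.0012] toolz [-0.0011  0.001  -1.    ] q6 1.0313271793210166 w 0.08495765277541892
shift(tool,mm) [ -1.31    -2.7877 189.4933] turn about tool z -0.004262918858495279
top clip_grip [(0.73, array([ 0.43044902, -0.32011895])), (0.52, array([ 0.27785625, -0.25116523]))]
top clip [(0.63, array([ 0.32902487, -0.25608773])), (0.52, array([ 0.44209757, -0.27472033]))]
side clip_grip [(0.86, array([ 0.43529375, -0.3253296 ])), (0.75, array([ 0.27342297, -0.25730282]))]
side clip [(0.83, array([ 0.32108307, -0.25498069])), (0.73, array([ 0.44166249, -0.28790222])), (0.44, array([ 0.50917648, -0.09821343]))]
```

Emit:
{"api": "servo_tool", "payload": {"commands": [[85,-1,-1,30,0],[85,-1,-1,40,0],[85,0,-1,40,0],[85,0,0,35,0],[85,0,0,23,0],[85,0,0,12,0],[85,0,0,8,0],[85,0,0,0,0]]}}

```text
clock: 6.62
eef_pos: [0.4343, -0.3203, 0.0135]
tool_rot: [0.738, 0.675, 0.0, 0.0]
ft_force: [0.1, -0.3, 0.3]
grip_width: 0.0847
grasp_force: 0.0
```

```bash
python3 - <<'E'
from h import *
im,d=viewer.camera('side'); save('side2',cv2.resize(im[230:400,220:400],None,fx=4,fy=3.5,interpolation=cv2.INTER_CUBIC))
print(status.get_obs()['eef_pos'])
E
```

```text
[ 0.43462177 -0.32055823  0.01395649]
```

View pics/side2.png

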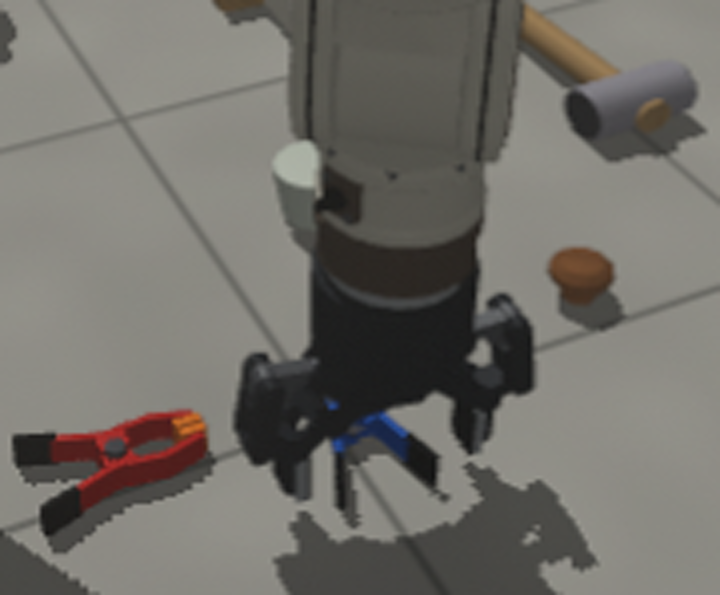

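The clip's two black handles (crop (345,480) and (425,460)) lie between the open fingers (290,470) and (475,430). The red clip is clear, so I lower slightly and close.

Emit:
{"api": "servo_tool", "payload": {"commands": [[60,0,0,2,0],[50,0,0,0,0],[42,0,0,0,0],[35,0,0,0,0],[28,0,0,0,0],[18,0,0,0,0],[10,0,0,0,0],[10,0,0,0,0],[10,0,0,0,0],[10,0,0,0,0]]}}

```text
clock: 7.92
eef_pos: [0.436, -0.3218, 0.0139]
tool_rot: [0.738, 0.675, 0.001, 0.003]
ft_force: [-0.4, 0.5, 11.1]
grip_width: 0.0218
grasp_force: 60.0
```

Emit:
{"api": "servo_tool", "payload": {"commands": [[10,0,0,-3,0],[10,0,0,-5,0],[10,0,0,-15,0],[10,0,0,-30,0],[10,0,0,-40,0],[10,0,0,-40,0],[10,0,0,-30,0],[10,0,0,0,0]]}}

```text
clock: 8.93
eef_pos: [0.4358, -0.3215, 0.1779]
tool_rot: [0.738, 0.675, 0.001, 0.003]
ft_force: [0.3, 0.4, 0.0]
grip_width: 0.0215
grasp_force: 59.4
```

```bash
cat > look.py <<'E'
import sys; from h import *
np.set_printoptions(precision=4,suppress=True)
s=status.get_obs(); zc=s['eef_pos'][2]+.0
print(s['clock'],s['eef_pos'],s['grip_width'],s['grasp_force'],'ft',s['ft_force'])
for c in('side','top'):
  im,d=viewer.camera(c)
  p=proj(c,s['eef_pos'])[0].astype(int); 
  if len(sys.argv)>1 and c==sys.argv[2]:
    r0,c0=max(p[0]-75,0),max(p[1]-100,0); save(sys.argv[1],cv2.resize(im[r0:r0+150,c0:c0+200],None,fx=4,fy=4,interpolation=cv2.INTER_CUBIC)); print('crop origin',r0,c0)
  for l in('clip_tip_a','clip','clip_grip'):
    for r in viewer.spot_point(c,l):
      X=at_z(c,r['pixel'],zc)
      if np.linalg.norm(X-s['eef_pos'])<.16: print(c,l,round(r['p'],2),np.round(r['pixel'],1),'at tcp height',X)
  for r in viewer.masks_of(c,'clip'):
    Q=cloud(c,r['mask'],d); Q=Q[np.linalg.norm(Q-s['eef_pos'],axis=1)<.14]
    if len(Q)>30 and np.median(Q[:,2])>.05: print(c,'mask',len(Q),np.percentile(Q,2,0),np.percentile(Q,98,0),np.median(Q,0))
E
python3 look.py lift1 side
```

```text
8.925 [ 0.4358 -0.3215  0.1779] 0.021457217342291637 59.424124360084534 ft [0.3248 0.3804 0.0147]
crop origin 230 219
side clip_tip_a 0.8 [354. 269.] at tcp height [ 0.3149 -0.3785  0.1779]
side clip_tip_a 0.78 [351.7 268.5] at tcp height [ 0.3159 -0.3743  0.1779]
side clip_tip_a 0.23 [315.3 363.1] at tcp height [ 0.4932 -0.3735  0.1779]
side clip 0.55 [294.4 310.2] at tcp height [ 0.4342 -0.2908  0.1779]
side clip_grip 0.73 [303.9 324.5] at tcp height [ 0.4462 -0.3225  0.1779]
side clip_grip 0.48 [293.2 310.8] at tcp height [ 0.4366 -0.2885  0.1779]
side mask 141 [ 0.4259 -0.3303  0.1665] [ 0.4483 -0.2719  0.189 ] [ 0.4441 -0.3155  0.18  ]Traceback (most recent call last):
  File "look.py", line 15, in <module>
    Q=cloud(c,r['mask'],d); Q=Q[np.linalg.norm(Q-s['eef_pos'],axis=1)<.14]
  File "h.py", line 17, in cloud
    return np.array([at_depth(cam,(r,c),dep[r,c]) for r,c in zip(*np.where(mask&(dep>0)))])
                     ~~~~~~~~^^^^^^^^^^^^^^^^^^^^
  File "h.py", line 11, in at_depth
    o,d=ray(cam,px); return o+d*dep
        ~~~^^^^^^^^
  File "h.py", line 5, in ray
    c=viewer.get_calibration(cam);K=np.array(c['camera_matrix']);R=np.array(c['R']);t=np.array(c['t'])
ValueError: time passes only in moves, steps and waits
```

View pics/lift1.png

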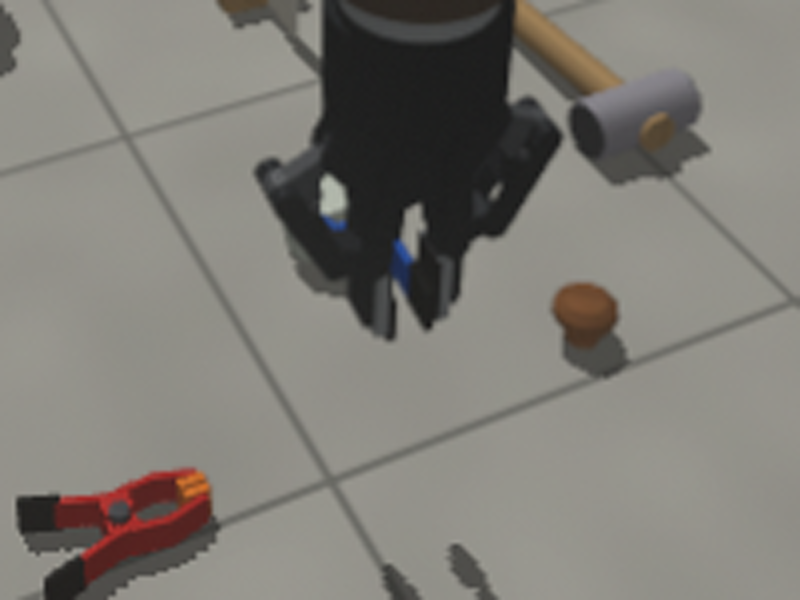

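```bash
python3 goto.py .5725 -.060 .15 -0.037
python3 - <<'E'
import re
s=open('h.py').read()
s=s.replace("def ray(cam,px):\n    c=viewer.get_calibration(cam)","import functools\ncal=functools.lru_cache(viewer.get_calibration)\ndef ray(cam,px):\n    c=cal(cam)")
open('h.py','w').write(s)
E
```

```text
t 9.18 pos [ 0.4333 -0.3197  0.1728] tooly [ 0.996  -0.0898 -0.0027] toolz [-0.0025  0.0018 -1.    ] q6 1.0251403377439543 w 0.021348913244672574
shift(tool,mm) [271.0779 115.4088  22.9358] turn about tool z -0.05296599055095608
```

Emit:
{"api": "servo_tool", "payload": {"commands": [[10,15,6,1,0],[10,32,14,2,0],[10,32,14,2,0],[10,32,14,2,0],[10,32,14,2,0],[10,32,14,3,0],[10,32,14,3,0],[10,32,14,3,0],[10,22,8,3,0],[10,10,4,2,-0.02],[10,0,0,0,-0.03],[10,0,0,0,0]]}}

```text
clock: 10.68
eef_pos: [0.5736, -0.0614, 0.1512]
tool_rot: [0.721, 0.693, -0.0, -0.0]
ft_force: [-0.6, 0.0, -0.8]
grip_width: 0.0215
grasp_force: 59.4
```

```bash
python3 goto.py .5755 .021 .122 -0.037; python3 look.py pre top
```

```text
t 10.68 pos [ 0.5736 -0.0614  0.1512] tooly [ 0.9992 -0.0404 -0.0005] toolz [-0.0005 -0.0003 -1.    ] q6 1.5047268370235694 w 0.021537481722745028
shift(tool,mm) [82.4052 -1.4376 29.1938] turn about tool z -0.003376695994896206
10.675 [ 0.5736 -0.0614  0.1512] 0.021537481722745028 59.4085818529129 ft [-0.6121  0.05   -0.8333]
side clip_tip_a 0.57 [209.  300.9] at tcp height [0.5726 0.0195 0.1512]
side clip 0.7 [218.8 308.7] at tcp height [ 0.5693 -0.0304  0.1512]
side clip_grip 0.67 [224.5 319.1] at tcp height [ 0.5805 -0.0638  0.1512]
side mask 76 [ 0.5531 -0.0674  0.1423] [0.5827 0.0212 0.1618] [ 0.5581 -0.01    0.1514]
crop origin 120 225
top clip_tip_a 0.74 [195.  291.3] at tcp height [0.5694 0.0336 0.1512]
top clip_tip_a 0.52 [185.9 293.2] at tcp height [0.5957 0.0293 0.1512]
top clip 0.58 [193.4 309.8] at tcp height [ 0.5764 -0.0173  0.1512]
top clip_grip 0.55 [190.8 323.8] at tcp height [ 0.5858 -0.056   0.1512]
top mask 173 [ 0.552  -0.035   0.1423] [0.5957 0.0239 0.1639] [ 0.5693 -0.0108  0.1578]
```

View pics/pre.png

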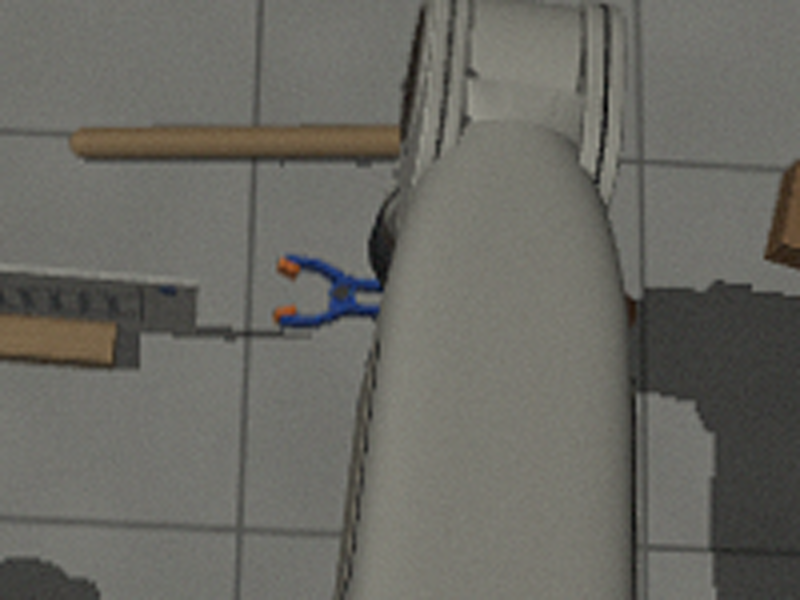

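The top crop shows the clip gaping, with orange tips at crop (288,266) and (285,314), pivot at (343,292) and card edge at about (195,285). The clip looks slightly yawed, so I'll measure tips, pivot and card edge in the same picture.

```bash
cat > tips.py <<'E'
from h import *
np.set_printoptions(precision=4,suppress=True)
def tips(zt):
  im,d=viewer.camera('top'); s=status.get_obs(); p=proj('top',s['eef_pos'])[0].astype(int)
  m=np.zeros(im.shape[:2],bool); m[p[0]-25:p[0]+25,p[1]-60:p[1]+10]=1
  f=im.astype(int); org=m&(f[...,0]>f[...,2]+50)&(f[...,0]>100)&(f[...,0]>1.6*f[...,1]); blu=m&(f[...,2]>f[...,0]+30)
  n,lab,st,ce=cv2.connectedComponentsWithStats(org.astype(np.uint8),connectivity=8)
  for i in range(1,n):
    if st[i,4]>3: print('orange',st[i],at_z('top',ce[i,::-1],zt),'depthz',at_depth('top',ce[i,::-1],np.median(d[lab==i]))) 
  Q=cloud('top',blu,d); Q=Q[np.abs(Q[:,2]-zt)<.02]; print('blue',len(Q),'z med',np.median(Q[:,2]))
  for y in np.arange(Q[:,1].min(),Q[:,1].max(),.008):
    r=Q[(Q[:,1]>=y)&(Q[:,1]<y+.008)]
    if len(r): print(round(y,3),len(r),r[:,0].min(),r[:,0].max(),'mid',(r[:,0].min()+r[:,0].max())/2)
  # card top: highest points
  box=np.zeros_like(m); box[160:230,195:285]=1
  C=cloud('top',box,d); C=C[(C[:,2]>.1)&(C[:,0]>.55)&(C[:,0]<.61)]; print('card n',len(C),'y min',C[:,1].min(),np.percentile(C[:,1],1))
  T=C[C[:,2]>.14]; print('card fit x=a*y+b (face)',np.polyfit(T[:,1],T[:,0],1),len(T), 'zmax',C[:,2].max())
  T=C[C[:,2]<.13]; print('low fit',np.polyfit(T[:,1],T[:,0],1)) 
E
python3 -c "
from tips import *; tips(.161)"
```

```text
orange [295 185   4   3   8] [0.5931 0.0206 0.161 ] depthz [0.5931 0.0206 0.1608]
orange [294 197   5   2   7] [0.5602 0.0205 0.161 ] depthz [0.5602 0.0205 0.1612]
blue 110 z med 0.1595273991314724
-0.042 8 0.5643579647564472 0.5852870017866478 mid 0.5748224832715475
-0.034 10 0.5636888160251019 0.5856407665394663 mid 0.5746647912822841
-0.026 20 0.5640521408980812 0.5867545585598151 mid 0.5754033497289481
-0.018 27 0.5597942768700495 0.5920845553925016 mid 0.5759394161312755
-0.01 12 0.557062558048693 0.5950167658170236 mid 0.5760396619328583
-0.002 13 0.5543832359811773 0.5981096076825942 mid 0.5762464218318858
0.006 10 0.5542740346862025 0.5976193914481909 mid 0.5759467130671967
0.014 8 0.5526695662072434 0.5999685700246437 mid 0.5763190681159436
0.022 2 0.5531034836134521 0.5561717720285944 mid 0.5546376278210232
card n 491 y min 0.08403636385663107 0.08450032898467363
card fit x=a*y+b (face) [0.0371 0.5726] 218 zmax 0.16588234613017283
low fit [0.0376 0.5719]
```

Emit:
{"api": "servo_tool", "payload": {"commands": [[10,0,-1,10,0],[10,0,0,10,0],[10,0,0,9,0],[10,12,0,0,0],[10,15,0,0,0],[10,10,0,0,0],[10,0,0,0,0],[10,0,0,0,0]]}}

```text
clock: 12.22
eef_pos: [0.5747, -0.0237, 0.1226]
tool_rot: [0.721, 0.693, 0.0, 0.0]
ft_force: [-0.2, -0.0, -0.9]
grip_width: 0.0212
grasp_force: 59.4
```

```bash
python3 goto.py .5755 .021 .122 -0.037; python3 -c "
from tips import *; tips(.132)"
```

```text
t 12.22 pos [ 0.5747 -0.0237  0.1226] tooly [ 0.9992 -0.0396  0.0005] toolz [ 0.0005 -0.0003 -1.    ] q6 1.5693438862861426 w 0.021202544845780512
shift(tool,mm) [44.7135 -0.9346  0.5496] turn about tool z -0.002649445639600234
orange [281 187   4   3   8] [0.5936 0.0583 0.132 ] depthz [0.594  0.0583 0.1309]
orange [280 198   5   3   6] [0.5617 0.058  0.132 ] depthz [0.5619 0.0579 0.1312]
blue 103 z med 0.13012677357651614
0.003 10 0.5639553616265911 0.5867043183551413 mid 0.5753298399908662
0.011 19 0.5631882948679658 0.5874749018696855 mid 0.5753315983688256
0.019 24 0.55965339635859 0.5937832445564921 mid 0.576718320457541
0.027 18 0.557347089034482 0.5957640515818369 mid 0.5765555703081595
0.035 10 0.5541448801920583 0.5980272824670088 mid 0.5760860813295335
0.043 11 0.5534033570573892 0.5979993966662233 mid 0.5757013768618062
0.051 9 0.5534668333779402 0.6004318278504062 mid 0.5769493306141732
0.059 2 0.5539144354010561 0.555511999676088 mid 0.5547132175385721
card n 537 y min 0.05206239517848187 0.05314054279682855
card fit x=a*y+b (face) [0.0383 0.5724] 221 zmax 0.16442605735697202
low fit [0.0282 0.5739]
```

Emit:
{"api": "servo_tool", "payload": {"commands": [[10,3,-1,0,0],[10,6,0,0,0],[10,6,0,0,0],[10,6,0,0,0],[10,6,0,0,0],[10,6,0,0,0],[10,6,0,0,0],[10,4,0,0,0],[10,2,0,0,0],[10,0,0,0,0],[10,0,0,0,0]]}}

```text
clock: 13.65
eef_pos: [0.5753, 0.021, 0.1223]
tool_rot: [0.721, 0.693, -0.0, 0.0]
ft_force: [0.3, 0.8, -0.5]
grip_width: 0.0217
grasp_force: 59.4
```

```bash
sed -i "s/print('orange'/print('orange',ce[i]/" tips.py; python3 -c "
from tips import *; tips(.131)"; python3 look.py fin top
```

```text
orange [267.  187.1] [265 186   5   3  10] [0.5945 0.102  0.131 ] depthz [0.595  0.102  0.1293]
orange [266.25 198.  ] [264 197   5   3   8] [0.5628 0.1026 0.131 ] depthz [0.5629 0.1026 0.1305]
blue 73 z med 0.13051822693304693
0.061 20 0.5615777409461652 0.5909821905896417 mid 0.5762799657679034
0.069 18 0.5585601959807699 0.5967390044289539 mid 0.5776496002048619
0.077 12 0.5554693108604496 0.5982822342646471 mid 0.5768757725625484
0.085 10 0.5552201009716318 0.5992618893619428 mid 0.5772409951667873
0.093 9 0.5538166872995309 0.6009345893119478 mid 0.5773756383057393
0.101 4 0.5537824319447286 0.6001504689129866 mid 0.5769664504288576
card n 644 y min 0.06078437939065499 0.061815646430050844
card fit x=a*y+b (face) [0.0373 0.5725] 219 zmax 0.16444873110884117
low fit [0.0329 0.5728]
13.7 [0.5753 0.021  0.1223] 0.021089477852526614 59.40657556056976 ft [ 0.1362  0.4057 -1.6536]
side clip_tip_a 0.41 [202.2 285.9] at tcp height [0.572  0.1113 0.1223]
side clip 0.56 [213.8 295.5] at tcp height [0.5697 0.045  0.1223]
side clip_grip 0.49 [216.7 303.4] at tcp height [0.5825 0.0232 0.1223]
crop origin 120 195
top clip_tip_a 0.6 [195.6 263.4] at tcp height [0.5716 0.1111 0.1223]
top clip_tip_a 0.43 [188.5 266.3] at tcp height [0.5927 0.1039 0.1223]
top clip 0.43 [195.9 279.8] at tcp height [0.5729 0.0648 0.1223]
top clip_grip 0.67 [194.2 294.2] at tcp height [0.5798 0.0243 0.1223]
top mask 146 [0.5537 0.0616 0.1121] [0.5992 0.1086 0.1343] [0.5723 0.0834 0.1294]
```

View pics/fin.png

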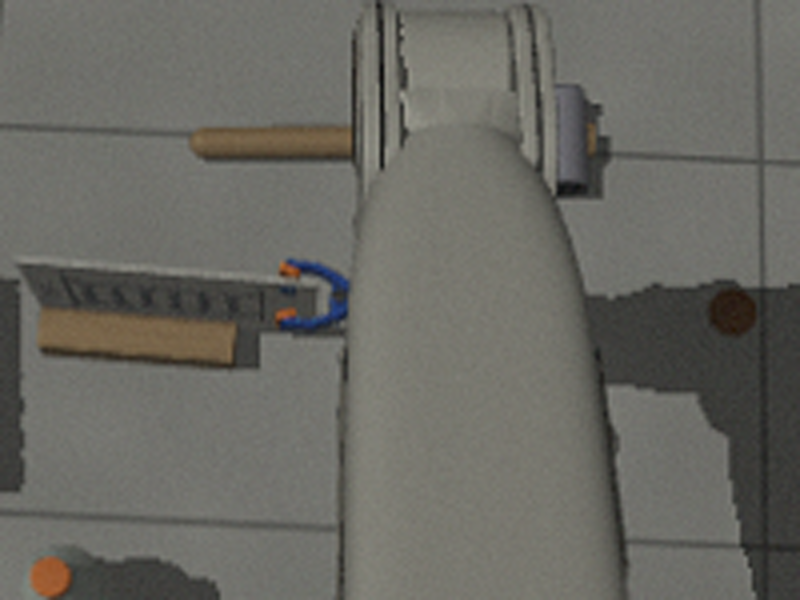

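The final crop shows the jaws gaping astride the card edge. The tips are at crop (288,268) and (285,316), and the edge at (317,300) sits midway between them and short of the pivot. The card has not moved, and there is no contact force.

```bash
python3 -c "
from h import *; print(bot.job_done())"
```

```text
the job is handed in; nothing more can be done
None
```

The small blue clip is held squeezed open about 26 mm over the card's overhanging side edge, roughly 120 mm above the work surface; neither jaw touches the card, the card hasn't moved, and the job is handed in.

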